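# Load a bead tube and hold the separator magnets up

### The arm

A 7-joint arm with a two-finger parallel gripper is mounted at the origin on the work surface. World frame = base frame: x ahead of the robot, y to its left, z up, the work surface at z = 0. Lengths are in mm, angles in rad, forces in N, time in s.
With the tool pointing down it reaches from about 400 to 875 mm from the base axis. Payload 4.4 kg.
Tool frame: the origin (TCP) lies on the centre line of the jaws, within the pads' length; the fingertips stand ctrl.nose_length ahead of it and the grasp point (between the pads) lies 6 mm ahead of it (ctrl.nose_length is the distance from the TCP to the fingertips, in mm); z points along the fingers, y is the direction in which the jaws open and shut (so a half turn about z gives the same grasp; the last joint's range is limited). The gripper opens to 85 mm and grips with 20 to 120 N. Pads are 22 mm wide; open, the fingers measure 114 mm over their backs; the gripper's body (76 mm by 85 mm) begins 54 mm behind the grasp point. The pads swing forward as they close: fully open they stand 13 mm farther back than shut.
Start: joints at [1.204, 0.628, 0.038, 1.517, -0.027, 0.996, -0.02], TCP at [192.612, -620.821, 256.313] pointing down, gripper open.
Joint ranges: [-3.06, 3.06], [-0.37, 2.12], [-1.25, 1.32], [0.18, 2.47], [-1.1, 4.24], [0.23, 1.98], [-2.94, 2.94]. Speed limits (rad/s): [2.57, 2.57, 3.14, 3.14, 3.14, 3.14, 3.14].

### API

Orientations are given as [roll, pitch, yaw] about the fixed x, y, z axes, in that order (R = Rz(yaw) Ry(pitch) Rx(roll)).
In Python, from cell import ctrl, vision gives the robot as it stands. The module is installed in compiled form; this text tells all that it offers.
- The arm moves only by the shell command python3 -m inch 'ROWS'. ROWS is a JSON object of lists of equal length, an entry for each row: "travel": the shift along the tool's x, y, z in cm, a list of three; "twist": the turn about the tool's z in degrees; "fingers": the finger opening in cm, from 0 to 8.54. A call has exactly 10 rows; each row is the pose to reach, as a shift and turn from the pose commanded when the call began, along the tool's axes at that moment; what a row does not reach only later rows make up. A row lasts 1/12 s, in which the tool goes at most 41.7 mm and 7.16 degrees, less where a joint would pass 70% of its speed; a pose out of reach is approached as far as the arm can. A call with a gripper value outside its range is refused whole. The fingers move at their own pace and stop on an object; the grip force is fixed at half the most. Time passes only in rows, so rows that repeat a pose let the fingers close, or fill a call up. It gives the time, the measured TCP pose, the force and the opening at its end, in the units of the state.
- ctrl.read_state(): the state, without advancing time (a new reading comes with each control period).
- vision.get_image(name): name is "scene" or "side" or "wrist"; returns a dict with "frame" (384x512x3 uint8, red, green, blue), "fx", "fy", "cx", "cy" (pixels), "position" and "orientation" of the camera in the world. Camera axes: x right, y down, z forward; pixel columns grow to the right and rows downward; lengths in mm; the calibration is good to about 2 mm. A picture is of the moment at which its call begins. There is no depth.
- ctrl.finish_job(): hands the job in, once; it reports no verdict.
The state is a dict: "clock": time; "qpos": joint angles; "qd": joint speeds; "tau": joint torques, N m; "eef_pos": TCP position; "tool_rot": TCP orientation; "force": force on the tool from outside, world axes, zero at the start; "torque": the same for the moment, N m; "width": finger opening in mm.
Only numpy, scipy, OpenCV 4.12 (cv2) and the standard library are available. Lean on these libraries where they do the work, as an engineer would, in place of code of your own. Each camera call takes 0.05 s, during which the arm holds its last target.

### The job

Take the red-capped glass tube from the blue rack with a gentle grip and, keeping it upright, lower it all the way down into a free place of the magnetic separation stand before letting go. Then swing the stand's cam lever by its red grip to the point of highest lift, where the magnet bar stands as high as it goes, and finish while still holding the lever there, because its spring pulls it back down. Leave the other four tubes in their places.

Things in the scene. Friction and masses are not known exactly. Their poses are not given: they have to be found in the camera images.
- red_tube_mid (a point): Loose glass tube with a RED cap, 79 mm tall, about 20 g: glass 13 mm across with a round bottom, round cap 15 mm across and 14 mm tall on top. This point: on its axis, half-way up (39.5 mm above the foot); z points to the cap. Starts in the rack, upper 42 mm clear; may lean by 0.1 rad. A grip of up to 40 N on each finger is safe; over 50 N cracks the thin glass.
- rack: Fixed light-blue rack, 150 mm long (its y), 46 mm wide, 45 mm high, with five 16.5 mm holes in a row along y, 26 mm apart, floors 8 mm above the table. Origin: centre of its underside, on the table. Tubes stand in the middle and the two end holes, 52 mm apart, in any order: one red cap, two white.
- stand: Fixed magnetic separation stand: aluminium base 100 mm (its x) by 196 mm (its y), cream end cheeks, white frame with four tube places in a row along y, 32 mm apart. Origin: on the table under the row; x is across the row, towards the magnet bar and within 0.35 rad of pointing away from the robot; y is along the row, towards the lever.
- place3 (a point): Free place, third from the end away from the lever: where the tube's mid-point is when fully seated, 101.5 mm above the table. The frame's top plate (40 mm wide along the stand's x, upper face 100 mm above the table) has chamfered 16 mm holes; below it a seat plate has chamfered 17 mm recesses whose floors, for the tube's foot, are 62 mm above the table.
- place4 (a point): The other free place, nearest to the lever, with the same meaning and heights. Either free place will do.
- lever (a joint): Cam lever angle (rad). 0: at rest, leaning 1.30 from upright towards the stand's -x (the robot's side); grows as the grip swings up and over to +x. At 1.30 the lever and cam noses stand straight up and the magnet bar is highest; beyond that it sinks; stop at 2.0. Spring and weights pull it back to 0 (about 2 N at the grip, all the way to upright); nothing latches it.
- grip (a point): Centre of the lever's red T-grip, a round bar 24 mm thick and 36 mm long, parallel to the stand's y, on the end of a 9 mm steel rod, 110 mm from the lever's axis. It moves in the stand's x-z plane, from 61 mm above the table at rest to 142 mm with the lever upright, 76 mm to the side of place4. From above its flat ends can be pinched (along y) and led round in an arc, hand kept pointing down.
- pivot (a point): Point on the lever's axis (parallel to the stand's y) in the plane of the lever, 32 mm above the table; fixed to the stand.
- magnet (a joint): Height of the black magnet bar above its rest position (m): 0 with the lever at rest, 0.0205 at the highest point. It follows the lever by the cam: 0.028 (cos(lever - 1.30) - cos 1.30).
- white_tube_a_mid (a point): Mid-height point of a white-capped tube of the same size, standing in the rack. Bystander.
- white_tube_b_mid (a point): Mid-height point of the other white-capped tube in the rack. Bystander.
- blue_tube_a_mid (a point): Mid-height point of a blue-capped tube of the same size, in the stand's first place (the end away from the lever). Bystander.
- blue_tube_b_mid (a point): Mid-height point of the other blue-capped tube, in the stand's second place, 32 mm from place3. Bystander.

How it is judged (in metres and radians):
On the way, in this order (a step that is already met when the one before it is completed fails the run):
1. the red-capped tube is lowered, still held, to within 10 mm of its seat in a free place of the stand (((horizontal distance between red_tube_mid and place3 below 0.006 m and z of red_tube_mid in the frame of place3 below 0.01 m) or (horizontal distance between red_tube_mid and place4 below 0.006 m and z of red_tube_mid in the frame of place4 below 0.01 m)) and contact force between the fingers and red_tube above 0.1 N), for 0.05 s.
2. the red-capped tube stands fully seated in that place and is let go ((distance between red_tube_mid and place3 below 0.006 m or distance between red_tube_mid and place4 below 0.006 m) and contact force between the fingers and red_tube below 0.05 N), for 0.2 s.
3. the lever is held at the point of highest lift (value of joint lever between 1.14 and 1.46 rad and contact force between the fingers and lever above 0.3 N), for 0.5 s.
At the end, for the whole second after the job is handed in: Red-capped tube upright (0.15 rad), let go and fully seated (mid-point within 6 mm of place3 or place4); the fingers still hold the lever, at rest, within 0.16 rad of its highest lift (1.14 to 1.46; bar up 19.5 mm or more); the other four tubes within 12 mm of their starts (all of step 2 and all of step 3 and angle between red_tube_mid's own z axis and vertical below 0.15 rad and value of joint magnet above 0.0195 m and velocity of joint lever between -0.1 and 0.1 rad/s and distance of each of white_tube_a_mid, white_tube_b_mid, blue_tube_a_mid, blue_tube_b_mid from where it was at the start of the episode below 0.012 m); the arm keeps its last pose, push and grip.
It fails at once if the glass tube is squeezed hard enough to crack (contact force between the fingers and red_tube above 100 N).
It fails at once if the red-capped tube is tipped over by more than 35 degrees (angle between red_tube_mid's own z axis and vertical above 0.61 rad).
It fails at once if another tube is pulled out or knocked out of its place (distance of any of white_tube_a_mid, white_tube_b_mid, blue_tube_a_mid, blue_tube_b_mid from where it was at the start of the episode above 0.02 m).
It also fails if it takes over 58 s, if anything falls off the work surface, if the arm or the gripper's body presses on something with over 40 N, if the wrist force passes 120 N, or if a joint passes its speed limit or range.

## Working session

There is one attempt and no reset: what is moved stays moved. The work goes in short steps, Python scripts to look and compute and a shell command to move; the robot and the scene stay as the last step left them, time stands still between calls to the robot, and variables do not carry over. Pictures are saved under pics/ and viewed, and the job is handed in when it is done.

```bash
mkdir -p pics; python3 - <<'E'
from cell import ctrl, vision
import cv2
s=ctrl.read_state()
print({k:s[k] for k in ('clock','eef_pos','tool_rot','force','width')},ctrl.nose_length)
for n in ("scene","side","wrist"):
    d=vision.get_image(n); cv2.imwrite(f"pics/{n}0.png",cv2.cvtColor(d["frame"],cv2.COLOR_RGB2BGR))
    print(n,d["fx"],d["cx"],d["cy"],d["position"],d["orientation"])
E
```

```text
{'clock': 0.0, 'eef_pos': array([ 192.40140865, -620.26529529,  255.40309655]), 'tool_rot': array([-3.13969807e+00,  4.80587132e-05,  3.00769268e-01]), 'force': array([-0.9908437 , -0.16716213,  0.34436242]), 'width': 85.67394774402399} 25.0
scene 401.5597641984027 249.23410572500472 189.85622547857426 [1162.04840184  370.96285798  595.44752961] [-2.16686472  0.02112238  2.12553872]
side 366.13488710329113 256.82780653624866 197.2343060456506 [ 452.4631491  -693.13356846  494.5814666 ] [-2.13086168  0.01056512 -0.12321654]
wrist 298.3207192950499 251.05448149128463 192.34596170447682 [ 268.43023133 -596.33010126  372.78701693] [ 2.82770419e+00  2.58485808e-03 -1.26956314e+00]
```

View pics/scene0.png

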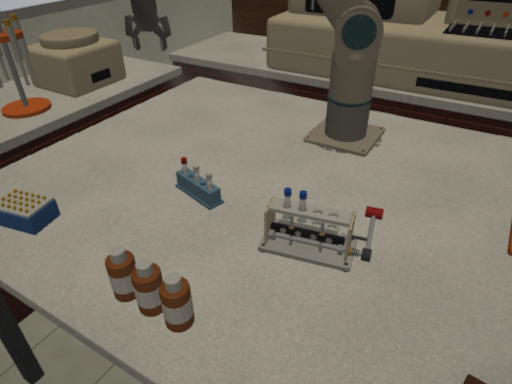

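View pics/side0.png

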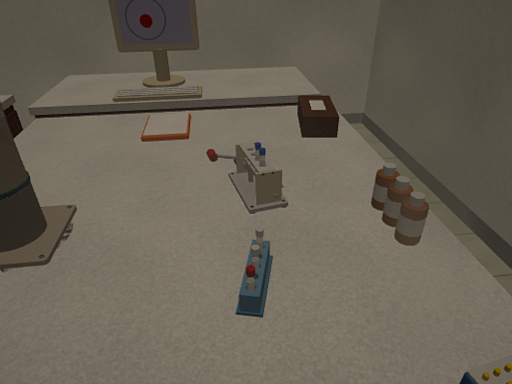

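View pics/wrist0.png

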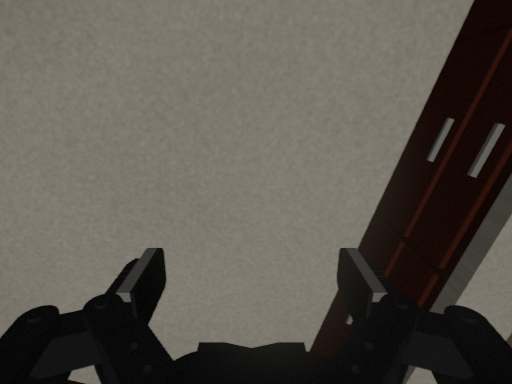

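The red tube is in the rack end hole nearest −y: scene about (184,160), side about (250,270). The two blue caps are at scene (288,191) and (303,195), and the red grip is at scene (374,212), side (212,155). Next I'll measure these.

```bash
cat > h.py <<'E'
from cell import ctrl, vision
import cv2, numpy as np
from scipy.spatial.transform import Rotation as Rn
def grab(n):
    d=vision.get_image(n); d["R"]=Rn.from_euler("xyz",d["orientation"]).as_matrix(); return d
def ray(d,u,v):
    r=d["R"]@np.array([(u-d["cx"])/d["fx"],(v-d["cy"])/d["fy"],1]); return np.array(d["position"]),r/np.linalg.norm(r)
def plane(d,u,v,z):
    p,r=ray(d,u,v); return p+r*(z-p[2])/r[2]
def tri(a,ua,b,ub):
    p,r=ray(a,*ua); q,s=ray(b,*ub)
    t=np.linalg.lstsq(np.stack([r,-s],1),q-p,rcond=None)[0]
    A=p+t[0]*r;B=q+t[1]*s
    return (A+B)/2,np.linalg.norm(A-B)
def proj(d,P):
    c=d["R"].T@(np.array(P,float)-d["position"]); return d["fx"]*c[0]/c[2]+d["cx"],d["fy"]*c[1]/c[2]+d["cy"]
def blobs(d,kind,amin=8):
    f=d["frame"].astype(int); r,g,b=f[...,0],f[...,1],f[...,2]
    m={"red":(r>90)&(g<0.35*r)&(b<0.4*r),"blue":(b>90)&(r<0.5*b)&(g<0.65*b)}[kind]
    n,l,st,c=cv2.connectedComponentsWithStats(m.astype(np.uint8),connectivity=8)
    return [(c[i].round(1).tolist(),st[i].tolist()) for i in range(1,n) if st[i][4]>=amin]
def save(d,name,box=None,k=1):
    f=cv2.cvtColor(d["frame"],cv2.COLOR_RGB2BGR)
    if box: x,y,w,h=box; f=f[y:y+h,x:x+w]
    cv2.imwrite(f"pics/{name}.png",cv2.resize(f,None,fx=k,fy=k,interpolation=cv2.INTER_CUBIC))
E
python3 - <<'E'
from h import *
a=grab("scene");b=grab("side")
for d in(a,b):
    print([ (k,blobs(d,k)) for k in("red","blue")])
save(a,"sc1",(165,140,240,140),3.3);save(b,"si1",(190,130,110,190),3.1)
E
```

```text
[('red', [([374.3, 211.2], [366, 207, 17, 10, 108])]), ('blue', [([287.4, 189.4], [285, 188, 6, 4, 17]), ([302.7, 192.1], [300, 191, 6, 3, 15])])]
[('red', [([211.2, 151.2], [209, 149, 6, 5, 21]), ([250.2, 267.7], [247, 265, 8, 6, 37])]), ('blue', [])]
```

View pics/sc1.png

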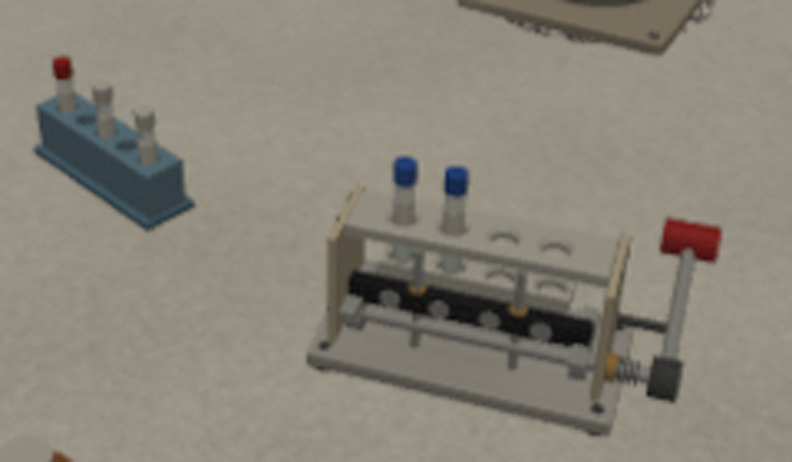

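View pics/si1.png

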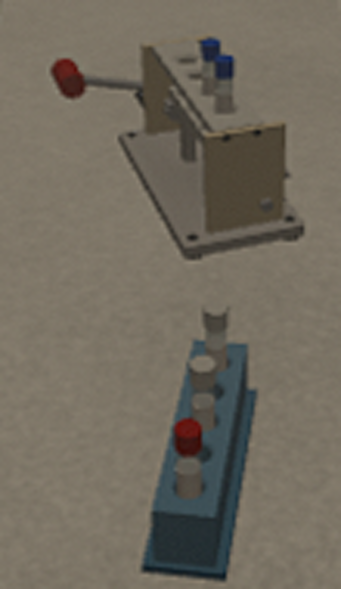

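```bash
python3 - <<'E'
from h import *
a=grab("scene");b=grab("side")
S={"red":((183.8,160.6),(250.6,271)),"w1":((196.2,168.8),(255.5,250)),"w2":((208.9,176.7),(259.7,232.9)),
"bA":((287.7,192.1),(262.3,151.6)),"bB":((303.2,194.8),(257.7,146.8)),"grip":((374.4,212.7),(211.9,155.2))}
Z={"red":80,"w1":80,"w2":80,"bA":134,"bB":134,"grip":61}
for k,(u,v) in S.items():
    P,e=tri(a,u,b,v); print(k,P.round(1),round(e,1),plane(a,*u,Z[k]).round(1)[:2],plane(b,*v,Z[k]).round(1)[:2])
print(plane(a,318.3,212.7,100)[:2],plane(a,333.8,215.8,100)[:2])
E
```

```text
red [ 491.7 -256.4   79.4] 0.7 [ 491.9 -255.7] [ 491.9 -257.4]
w1 [ 506.1 -204.5   78. ] 0.2 [ 508.4 -202.4] [ 505.9 -206.9]
w2 [ 519.5 -155.7   77.1] 1.1 [ 522.4 -152.7] [ 519.4 -160. ]
bA [556.4  75.6 133.3] 0.7 [556.8  76. ] [556.3  73.5]
bB [549.1 106.3 132.5] 1.7 [549.8 107.2] [549.1 101.6]
grip [437.5 227.3  60.6] 0.7 [437.5 227.5] [437.7 225.8]
[546.66998229 141.17935325] [540.56794355 171.83595743]
```

```bash
cat >> h.py <<'E'
def togo(x,y,z,yawdeg,s=None):
    """shift in tool axes (cm) and twist (deg) from measured pose to target TCP"""
    s=s or ctrl.read_state(); R=Rn.from_euler("xyz",s["tool_rot"]).as_matrix()
    d=R.T@(np.array([x,y,z])-s["eef_pos"])/10
    tw=-((yawdeg-np.degrees(s["tool_rot"][2])+180)%360-180)
    print("t=%.2f"%s["clock"],"pos",s["eef_pos"].round(1),"rot",np.degrees(s["tool_rot"]).round(1),"F",s["force"].round(1),"w %.1f"%s["width"],"-> travel",d.round(2),"twist %.1f"%tw)
E
python3 -c "
from h import *
togo(491.7,-256.4,180,74.5)"
```

```text
t=0.35 pos [ 192.5 -620.7  256.1] rot [-180.    -0.    17.2] F [ 0.1 -0.6 -0.2] w 85.1 -> travel [ 39.36 -25.93   7.62] twist -57.3
```

```bash
python3 -m inch '{"travel":[[39.4,-25.9,6],[39.4,-25.9,6],[39.4,-25.9,6],[39.4,-25.9,6],[39.4,-25.9,6],[39.4,-25.9,6],[39.4,-25.9,6],[39.4,-25.9,6],[39.4,-25.9,6],[39.4,-25.9,6]],"twist":[-57.3,-57.3,-57.3,-57.3,-57.3,-57.3,-57.3,-57.3,-57.3,-57.3],"fingers":[8.5,8.5,8.5,8.5,8.5,8.5,8.5,8.5,8.5,8.5]}'
python3 -c "
from h import *
togo(491.7,-256.4,180,74.5)"
```

```text
clock: 1.18
eef_pos: [456.1, -300.3, 203.7]
tool_rot: [3.141, 0.0, 1.301]
force: [0.3, -0.6, 0.2]
width: 84.7
t=1.18 pos [ 456.1 -300.3  203.7] rot [180.    0.   74.5] F [ 0.3 -0.6  0.2] w 84.7 -> travel [5.18 2.26 2.37] twist 0.0
```

```bash
python3 -m inch '{"travel":[[2.6,1.1,1.2],[5.2,2.2,2.4],[5.2,2.2,2.4],[5.2,2.2,2.4],[5.2,2.2,2.4],[5.2,2.2,2.4],[5.2,2.2,2.4],[5.2,2.2,2.4],[5.2,2.2,2.4],[5.2,2.2,2.4]],"twist":[0,0,0,0,0,0,0,0,0,0],"fingers":[6,6,5,5,5,5,5,5,5,5]}'
python3 - <<'E'
from h import *
togo(491.7,-256.4,180,74.5)
w=grab("wrist");save(w,"w1",k=1.5)
print(blobs(w,"red"), proj(w,[491.7,-256.4,80]),proj(w,[491.7,-256.4,87]))
E
```

```text
clock: 2.02
eef_pos: [490.1, -258.0, 180.0]
tool_rot: [3.141, 0.0, 1.3]
force: [0.5, 0.3, -0.7]
width: 50.1
t=2.02 pos [ 490.1 -258.   180. ] rot [180.    0.   74.5] F [ 0.5  0.3 -0.7] w 50.1 -> travel [ 0.19  0.12 -0.  ] twist -0.0
[([250.6, 202.3], [245, 198, 15, 11, 67]), ([256.8, 207.4], [254, 204, 7, 7, 17])] (np.float64(252.416272838129), np.float64(201.72990531192724)) (np.float64(252.44729195691937), np.float64(204.87786587580578))
```

View pics/w1.png

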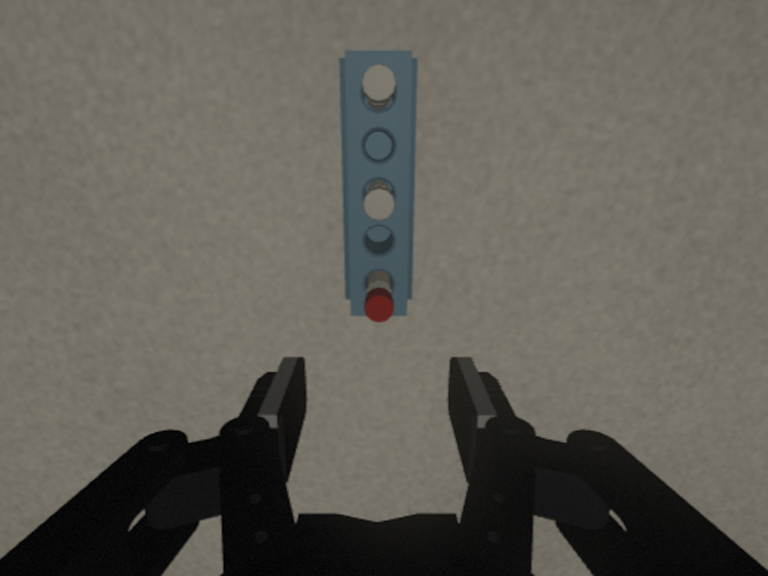

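The cap top shows at wrist (252.6,203.3) (centre of the red blob) and matches the prediction within about 1 mm. The jaws straddle the row.

```bash
python3 - <<'E'
from h import *
w=grab("wrist")
P=plane(w,252.6,203.3,87);print(P)
togo(P[0],P[1],84,74.5)
E
```

```text
[ 492.21720659 -255.01140322   87.        ]
t=2.12 pos [ 490.2 -257.6  179.8] rot [180.    0.   74.5] F [-0.1 -0.2 -0.1] w 50.0 -> travel [0.31 0.12 9.58] twist 0.0
```

```bash
python3 -m inch '{"travel":[[0.25,0.12,3],[0.25,0.12,6],[0.25,0.12,8],[0.25,0.12,9.6],[0.25,0.12,9.6],[0.25,0.12,9.6],[0.25,0.12,9.6],[0.25,0.12,9.6],[0.25,0.12,9.6],[0.25,0.12,9.6]],"twist":[0,0,0,0,0,0,0,0,0,0],"fingers":[5,5,5,5,4,3.5,3,2.6,2.3,2.2]}'
python3 - <<'E'
from h import *
togo(492,-255.5,84,74.5)
w=grab("wrist");save(w,"w2",k=1.5)
E
```

```text
clock: 2.95
eef_pos: [492.7, -255.6, 84.7]
tool_rot: [3.14, 0.0, 1.301]
force: [-0.2, 0.3, 1.1]
width: 21.8
t=2.95 pos [ 492.7 -255.6   84.7] rot [179.9   0.   74.5] F [-0.2  0.3  1.1] w 21.8 -> travel [-0.01 -0.07  0.07] twist 0.0
```

View pics/w2.png

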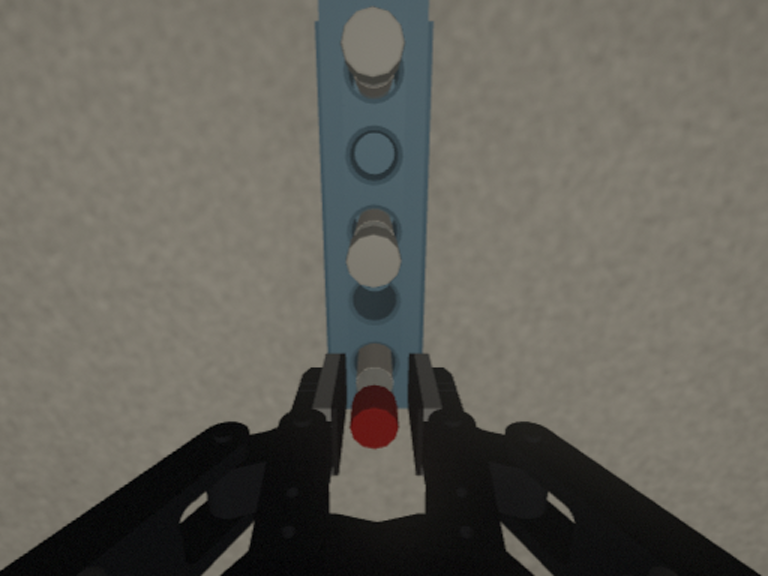

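The cap is between the pads, centred to about 1 mm. I'll close slowly.

```bash
python3 -m inch '{"travel":[[0,0,0],[0,0,0],[0,0,0],[0,0,0],[0,0,0],[0,0,0],[0,0,0],[0,0,0],[0,0,0],[0,0,0]],"twist":[0,0,0,0,0,0,0,0,0,0],"fingers":[2.0,1.9,1.8,1.75,1.7,1.65,1.6,1.55,1.5,1.5]}'
python3 -c "
from h import *
togo(492,-255.5,84,74.5)"
python3 -m inch '{"travel":[[0,0,0],[0,0,0],[0,0,0],[0,0,0],[0,0,0],[0,0,0],[0,0,0],[0,0,0],[0,0,0],[0,0,0]],"twist":[0,0,0,0,0,0,0,0,0,0],"fingers":[1.45,1.45,1.4,1.4,1.4,1.4,1.4,1.4,1.4,1.4]}'
```

```text
clock: 3.83
eef_pos: [492.1, -255.3, 83.7]
tool_rot: [3.142, -0.0, 1.301]
force: [0.1, 0.7, -0.7]
width: 15.0
t=3.83 pos [ 492.1 -255.3   83.7] rot [180.   -0.   74.5] F [ 0.1  0.7 -0.7] w 15.0 -> travel [-0.03 -0.01 -0.03] twist 0.0
clock: 4.67
eef_pos: [492.1, -255.3, 83.7]
tool_rot: [3.142, -0.0, 1.301]
force: [0.2, -0.7, -0.4]
width: 14.7
```

```bash
python3 -m inch '{"travel":[[0,0,-0.2],[0,0,-0.5],[0,0,-0.8],[0,0,-1.1],[0,0,-1.4],[0,0,-1.7],[0,0,-2],[0,0,-2],[0,0,-2],[0,0,-2]],"twist":[0,0,0,0,0,0,0,0,0,0],"fingers":[1.4,1.4,1.4,1.4,1.4,1.4,1.4,1.4,1.4,1.4]}'
python3 - <<'E'
from h import *
b=grab("side");save(b,"si3",(190,190,120,140),4)
w=grab("wrist");save(w,"w3",(180,150,200,160),3)
togo(492,-255.5,84,74.5)
E
```

```text
clock: 5.5
eef_pos: [492.1, -255.3, 103.7]
tool_rot: [-3.142, -0.0, 1.301]
force: [1.5, 1.0, -0.7]
width: 14.3
t=5.60 pos [ 492.  -255.3  103.6] rot [-180.    -0.    74.5] F [ 0.1 -0.9  0.2] w 14.3 -> travel [-0.02  0.01  1.96] twist 0.0
```

View pics/si3.png

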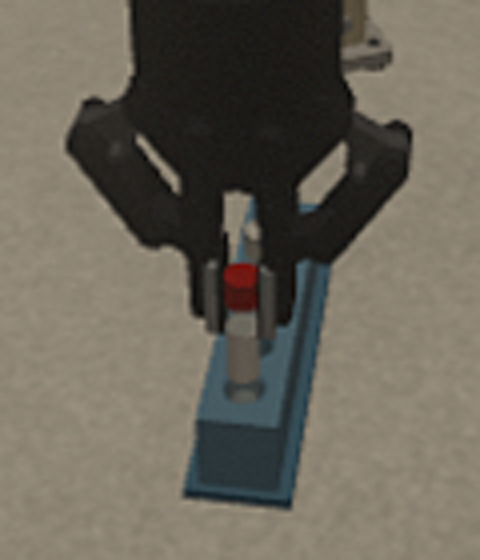

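View pics/w3.png

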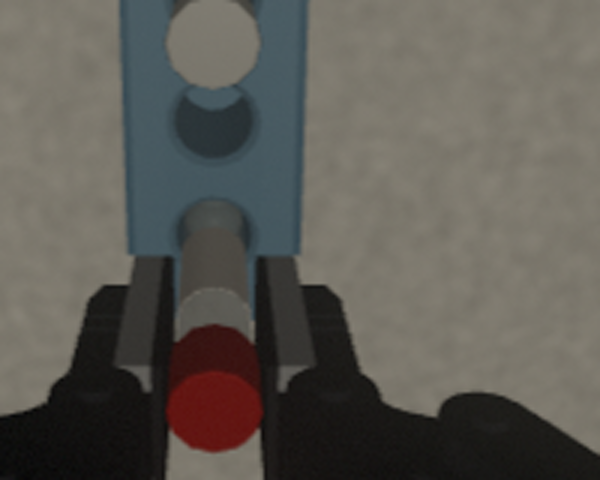

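Lifted: in the wrist view the cap stayed fixed relative to the pads and the tube's foot is rising out of the hole.

```bash
python3 -m inch '{"travel":[[0,0,-1],[0,0,-2.5],[0,0,-4.5],[0,0,-6.5],[0,0,-8.5],[0,0,-10.5],[0,0,-12.5],[0,0,-14],[0,0,-14.6],[0,0,-14.6]],"twist":[0,0,0,0,0,0,0,0,0,0],"fingers":[1.4,1.4,1.4,1.4,1.4,1.4,1.4,1.4,1.4,1.4]}'
python3 - <<'E'
from h import *
togo(536,170,250,103.2)
b=grab("side");save(b,"si4",(190,130,120,170),3.5)
E
```

```text
clock: 6.43
eef_pos: [492.9, -255.6, 251.6]
tool_rot: [3.138, 0.001, 1.301]
force: [0.1, 0.5, -0.3]
width: 14.3
t=6.43 pos [ 492.9 -255.6  251.6] rot [179.8   0.   74.5] F [ 0.1  0.5 -0.3] w 14.3 -> travel [42.17 -7.2   0.11] twist -28.7
```

View pics/si4.png

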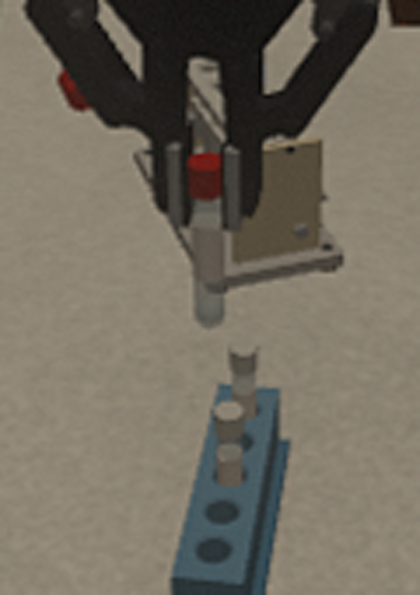

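Held upright, clear of the rack. Moving to the stand now.

```bash
python3 -m inch '{"travel":[[1,-0.2,0],[3,-0.5,0],[6,-1,0],[9,-1.5,0],[12,-2,0],[15,-2.5,0],[18,-3.1,0],[20.5,-3.5,0],[22,-3.7,0],[22.5,-3.8,0]],"twist":[-1,-3,-6,-9,-12,-15,-18,-21,-24,-26],"fingers":[1.4,1.4,1.4,1.4,1.4,1.4,1.4,1.4,1.4,1.4]}'
python3 -c "
from h import *
togo(536,170,250,103.2)"
```

```text
clock: 7.32
eef_pos: [515.2, -24.6, 249.0]
tool_rot: [-3.141, -0.002, 1.763]
force: [0.8, 0.4, -0.3]
width: 14.7
t=7.32 pos [515.2 -24.6 249. ] rot [-1.799e+02 -1.000e-01  1.010e+02] F [ 0.8  0.4 -0.3] w 14.7 -> travel [18.71  5.77 -0.07] twist -2.2
```

```bash
python3 -m inch '{"travel":[[1.5,0.5,0],[3.5,1.1,0],[6,1.9,0],[8,2.5,0],[9.3,2.9,0],[9.3,2.9,0],[9.3,2.9,0],[9.3,2.9,0],[9.3,2.9,0],[9.3,2.9,0]],"twist":[-1,-2.2,-2.2,-2.2,-2.2,-2.2,-2.2,-2.2,-2.2,-2.2],"fingers":[1.4,1.4,1.4,1.4,1.4,1.4,1.4,1.4,1.4,1.4]}'
python3 - <<'E'
from h import *
w=grab("wrist");save(w,"w5",k=1.5)
togo(536,170,250,103.2)
for P in([541.7,137.9,100],[534.4,169,100]): print(proj(w,P))
E
```

```text
clock: 8.15
eef_pos: [526.9, 66.7, 249.6]
tool_rot: [-3.141, 0.001, 1.791]
force: [0.3, -0.1, -0.2]
width: 14.4
t=8.20 pos [527.   67.  249.6] rot [-180.     0.   102.6] F [ 0.7 -1.1 -0.7] w 14.3 -> travel [ 9.85  3.13 -0.04] twist -0.6
(np.float64(285.2449157644411), np.float64(112.14197798478907))
(np.float64(286.2100269555327), np.float64(72.41934811017951))
```

View pics/w5.png

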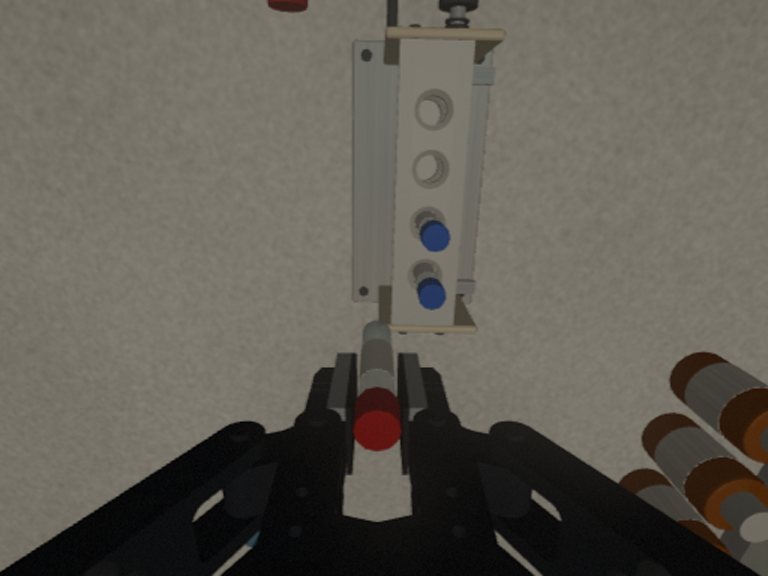

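Free holes show at wrist (287.3,112) and (289.3,72.7); the tube hangs vertical at column about 251.

```bash
python3 - <<'E'
from h import *
w=grab("wrist");save(w,"w5b",(250,20,80,140),4.2)
s=ctrl.read_state()
for u in((287.3,112),(289.3,72.7),(283.3,147.3),(284.7,182)): print(plane(w,*u,100).round(1))
# held cap top centre in TCP frame (cap top z ~ TCP+3)
print(plane(w,377/1.5,430/1.5,s["eef_pos"][2]+3.3),s["eef_pos"])
f=w["frame"][20:160,250:330]
print(Rn.from_matrix(w["R"]).as_euler("xyz"),w["position"])
E
```

```text
[543.4 138.8 100. ]
[537.  169.7 100. ]
[547.8 108.4 100. ]
[557.2  77.4 100. ]
[528.07292249  65.74658231 252.9954797 ] [527.01950086  67.3942282  249.6954797 ]
[2.82901846e+00 1.46341388e-03 2.20795327e-01] [510.34957622 144.90045849 366.90336741]
```

View pics/w5b.png

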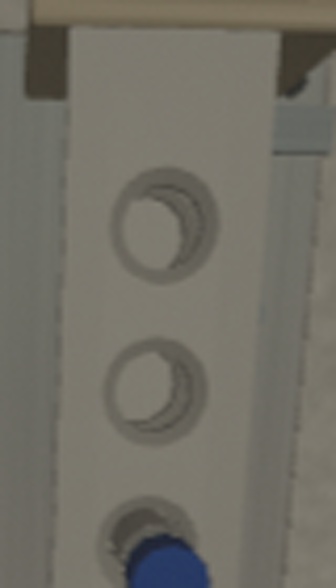

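```bash
python3 -m inch '{"travel":[[1.5,0.5,0],[3.5,1.1,0],[6,1.9,0],[8,2.5,0],[9.4,3,0],[9.85,3.1,0],[9.85,3.1,1.5],[9.85,3.1,3.5],[9.85,3.1,5],[9.85,3.1,5.5]],"twist":[0,0,0,0,0,0,0,0,0,0],"fingers":[1.4,1.4,1.4,1.4,1.4,1.4,1.4,1.4,1.4,1.4]}'
python3 - <<'E'
from h import *
togo(536,170,195,102)
a=grab("scene");save(a,"sc6",(250,130,150,150),4)
b=grab("side");save(b,"si6",(190,60,120,150),4)
togo(536,170,195,102)
E
```

```text
clock: 9.08
eef_pos: [534.4, 169.3, 192.6]
tool_rot: [-3.138, 0.001, 1.792]
force: [-0.6, 0.2, -0.6]
width: 14.4
t=9.08 pos [534.4 169.3 192.6] rot [-1.798e+02  1.000e-01  1.027e+02] F [-0.6  0.2 -0.6] w 14.4 -> travel [ 0.03  0.17 -0.24] twist 0.7
t=9.18 pos [535.  170.1 193.9] rot [-179.9    0.   102.7] F [ 0.3  0.3 -0.1] w 14.2 -> travel [-0.03  0.09 -0.11] twist 0.7
```

View pics/sc6.png

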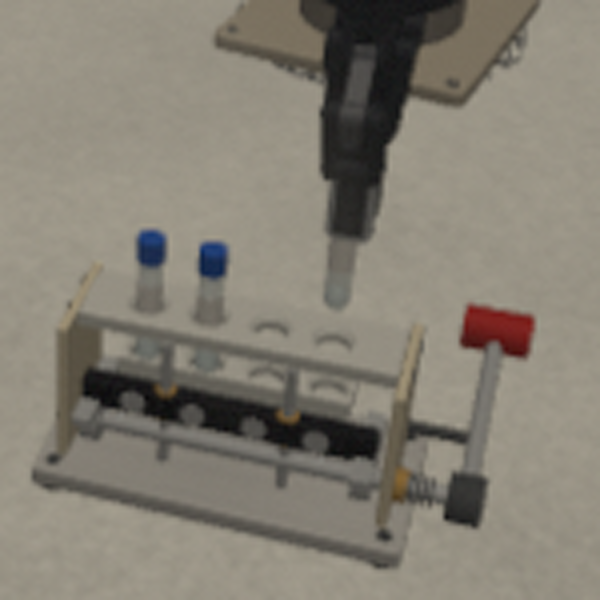

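View pics/si6.png

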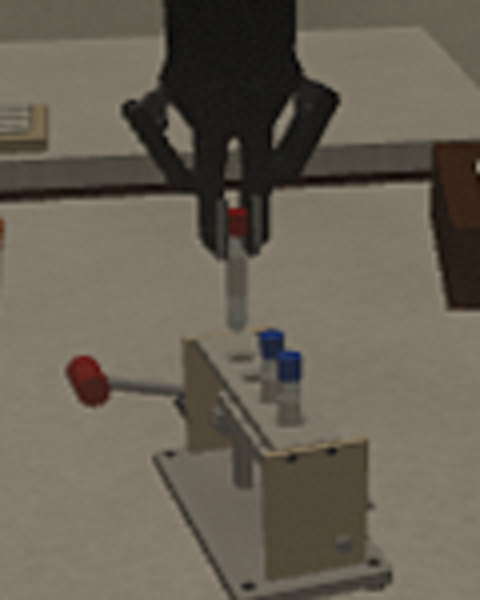

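```bash
python3 - <<'E'
from h import *
a=grab("scene");b=grab("side")
print("foot",tri(a,(334.3,206.3),b,(249,142)))
print("hole4",tri(a,(333.6,216.3),b,(250.25,149.3)),plane(a,333.6,216.3,100),plane(b,250.25,149.3,100))
print("cap side",plane(b,237/4+190,222/4+60,193.9-4))
w=grab("wrist");save(w,"w6",k=1.5)
togo(536,170,195,102)
E
```

```text
foot (array([534.9406341 , 168.57914995, 118.53199565]), np.float64(0.394304834908526))
hole4 (array([538.14095689, 170.82248566,  96.78480696]), np.float64(0.16237984045947215)) [542.28309595 172.10456356 100.        ] [537.40766204 163.98553628 100.        ]
cap side [536.75148791 163.74457232 189.9       ]
t=9.33 pos [536.2 171.2 195.7] rot [179.9  -0.  102.7] F [-0.1 -0.6  0.1] w 14.1 -> travel [-0.11 -0.05  0.07] twist 0.7
```

View pics/w6.png

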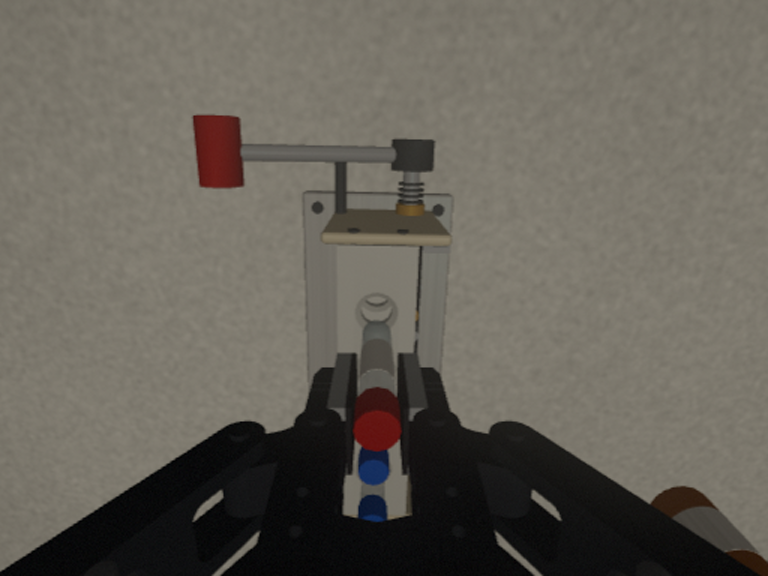

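```bash
python3 - <<'E'
from h import *
w=grab("wrist");save(w,"w6b",(210,180,80,70),9)
s=ctrl.read_state();print(s["eef_pos"])
print("hole",plane(w,376/1.5,310/1.5,100)); print("cap top",plane(w,377/1.5,430/1.5,s["eef_pos"][2]+3.3))
g=plane(w,220/1.5,150/1.5,61);print("grip",g)
E
```

```text
[536.25001426 171.3299836  195.78587856]
hole [536.77219687 170.71470206 100.        ]
cap top [537.31236871 169.94956531 199.08587856]
grip [437.91622979 227.52985701  61.        ]
```

View pics/w6b.png

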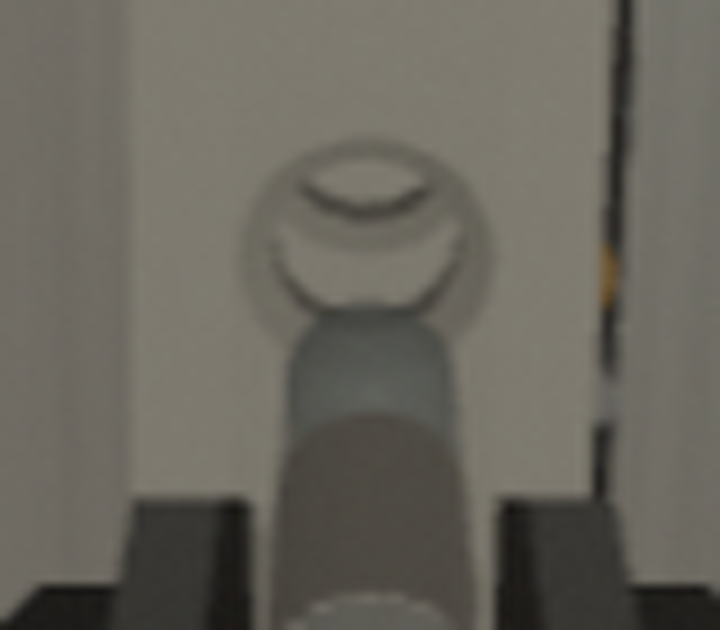

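Hole 4's centre is at wrist (250.8,208.3), under the tube axis within about 0.5 mm. I'll lower in two stages.

```bash
python3 -m inch '{"travel":[[0,0,0.4],[0,0,0.8],[0,0,1.2],[0,0,1.6],[0,0,2],[0,0,2.4],[0,0,2.7],[0,0,3],[0,0,3.2],[0,0,3.2]],"twist":[0,0,0,0,0,0,0,0,0,0],"fingers":[1.4,1.4,1.4,1.4,1.4,1.4,1.4,1.4,1.4,1.4]}'
python3 - <<'E'
from h import *
w=grab("wrist");save(w,"w7",(200,170,100,130),4.6)
a=grab("scene");save(a,"sc7",(250,130,150,150),4)
togo(536,170,138,102)
E
```

```text
clock: 10.22
eef_pos: [535.3, 171.3, 162.2]
tool_rot: [-3.141, 0.0, 1.793]
force: [-0.4, 0.7, -0.7]
width: 14.4
t=10.32 pos [535.6 171.4 162.7] rot [180.   -0.  102.7] F [-0.2 -0.2  0.4] w 14.1 -> travel [-0.14  0.01  2.47] twist 0.7
```

View pics/w7.png

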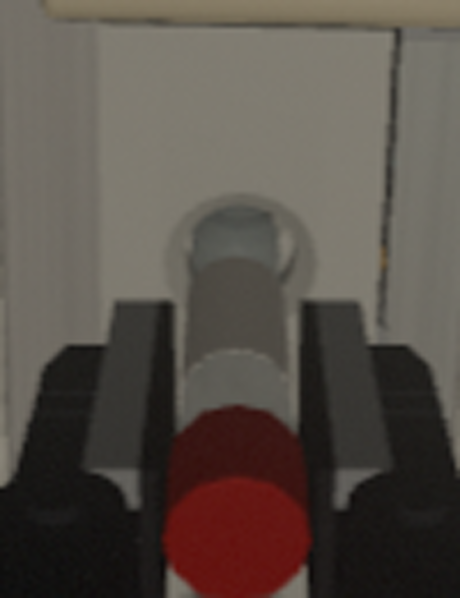

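View pics/sc7.png

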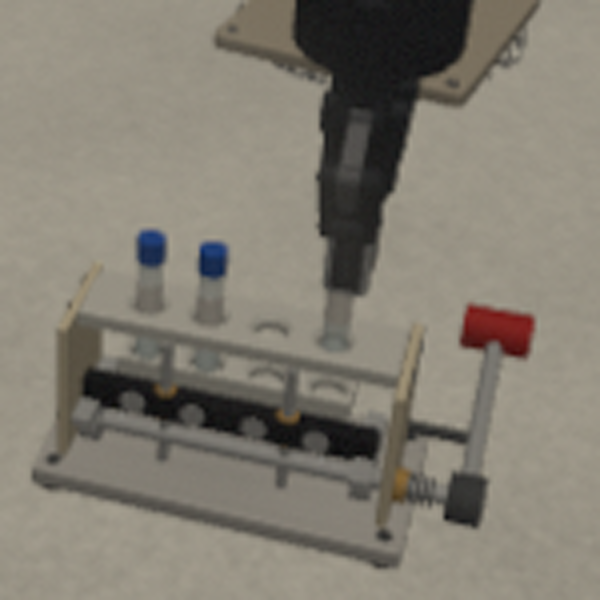

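The foot is inside the hole, about 0.5 mm toward −x. I'll nudge +0.05 cm and continue down.

```bash
python3 -m inch '{"travel":[[0,0.05,0.3],[0,0.05,0.6],[0,0.05,0.9],[0,0.05,1.2],[0,0.05,1.5],[0,0.05,1.8],[0,0.05,2.0],[0,0.05,2.2],[0,0.05,2.35],[0,0.05,2.35]],"twist":[0,0,0,0,0,0,0,0,0,0],"fingers":[1.4,1.4,1.4,1.4,1.4,1.4,1.4,1.4,1.4,1.4]}'
python3 - <<'E'
from h import *
a=grab("scene");save(a,"sc8",(270,150,110,110),5)
w=grab("wrist");save(w,"w8",(200,170,100,130),4.6)
togo(536,170,138,102)
E
```

```text
clock: 11.15
eef_pos: [535.9, 171.4, 138.9]
tool_rot: [-3.141, 0.0, 1.793]
force: [0.4, -0.6, -0.6]
width: 14.3
t=11.25 pos [536.1 171.5 139.2] rot [180.    0.  102.7] F [ 0.1  0.2 -0.1] w 14.3 -> travel [-0.14 -0.04  0.12] twist 0.7
```

View pics/w8.png

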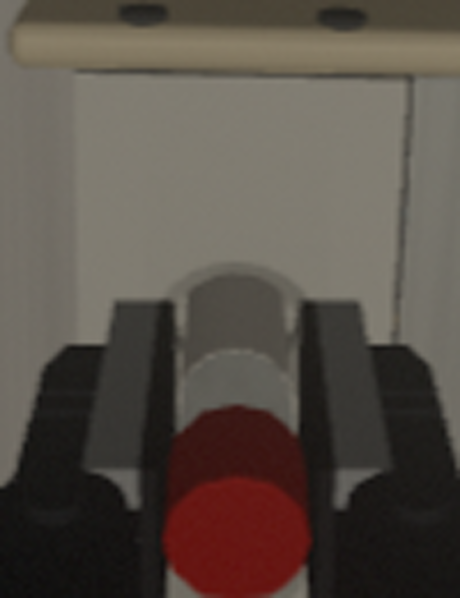

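View pics/sc8.png

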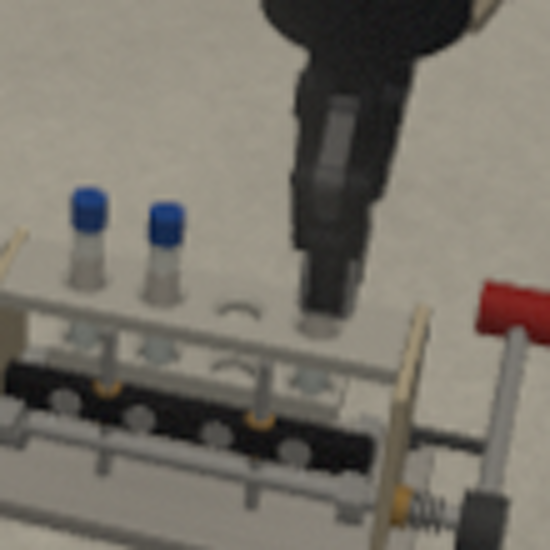

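The tube is through both plates with no contact force. I'll go the last 1–2 mm until it touches the floor.

```bash
python3 -m inch '{"travel":[[0,0,0.05],[0,0,0.08],[0,0,0.11],[0,0,0.14],[0,0,0.17],[0,0,0.2],[0,0,0.2],[0,0,0.2],[0,0,0.2],[0,0,0.2]],"twist":[0,0,0,0,0,0,0,0,0,0],"fingers":[1.4,1.4,1.4,1.4,1.4,1.4,1.4,1.4,1.4,1.4]}'
python3 - <<'E'
from h import *
togo(536,170,138,102)
w=grab("wrist");save(w,"w9",(200,170,100,130),4.6)
E
```

```text
clock: 12.08
eef_pos: [536.3, 171.6, 137.6]
tool_rot: [3.141, -0.0, 1.793]
force: [-1.1, -1.4, 5.2]
width: 14.2
t=12.08 pos [536.3 171.6 137.6] rot [180.   -0.  102.7] F [-1.1 -1.4  5.2] w 14.2 -> travel [-0.15 -0.07 -0.04] twist 0.7
```

View pics/w9.png

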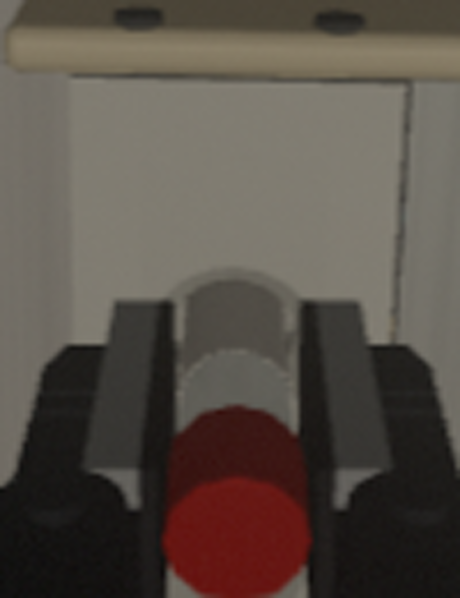

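The floor is reached: Fz = +5 N at TCP z 137.6, as predicted (137.7). Releasing.

```bash
python3 -m inch '{"travel":[[0,0,-0.1],[0,0,-0.1],[0,0,-0.1],[0,0,-0.1],[0,0,-0.1],[0,0,-0.1],[0,0,-0.1],[0,0,-0.1],[0,0,-0.1],[0,0,-0.1]],"twist":[0,0,0,0,0,0,0,0,0,0],"fingers":[1.45,1.5,1.55,1.6,1.7,1.9,2.2,2.6,3,3.4]}'
python3 -m inch '{"travel":[[0,0,-0.1],[0,0,-0.3],[0,0,-0.8],[0,0,-2],[0,0,-3.5],[0,0,-5],[0,0,-6.5],[0,0,-8],[0,0,-9],[0,0,-9.5]],"twist":[0,0,0,0,0,0,0,0,0,0],"fingers":[4,4,4,4,4,4,4,4,4.5,5]}'
python3 - <<'E'
from h import *
a=grab("scene");save(a,"sc10",(270,150,110,110),5)
w=grab("wrist");save(w,"w10",k=1.5)
togo(437.7,227.4,232,192)
R=blobs(w,"red");print(R)
E
```

```text
clock: 12.97
eef_pos: [536.1, 171.5, 138.2]
tool_rot: [3.141, -0.0, 1.793]
force: [0.2, 0.0, 0.9]
width: 34.1
clock: 13.8
eef_pos: [536.7, 171.8, 235.1]
tool_rot: [3.139, -0.0, 1.793]
force: [-0.1, -0.6, 0.5]
width: 50.3
t=13.90 pos [536.4 171.6 234.1] rot [179.9  -0.  102.7] F [-0.1 -0.8  0.5] w 50.0 -> travel [ 7.62 -8.4   0.19] twist -89.3
[([156.1, 101.4], [148, 81, 18, 40, 571]), ([249.0, 209.3], [241, 202, 17, 15, 157])]
```

View pics/w10.png

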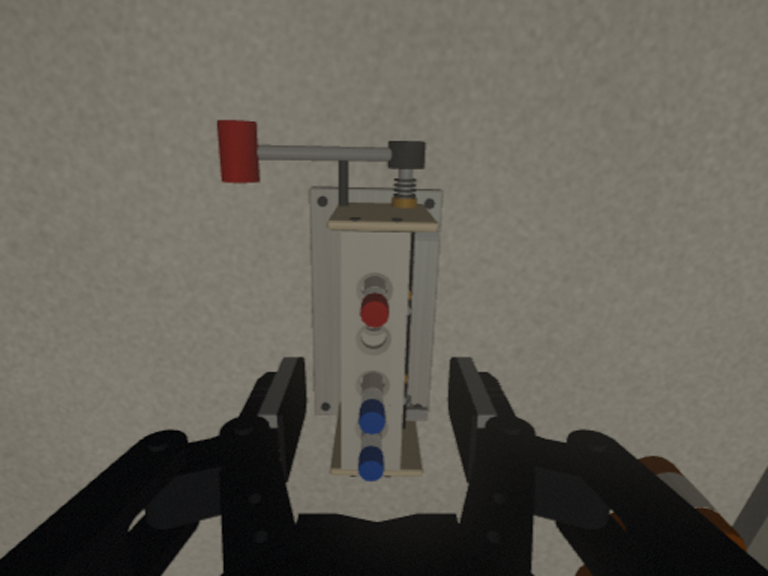

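View pics/sc10.png

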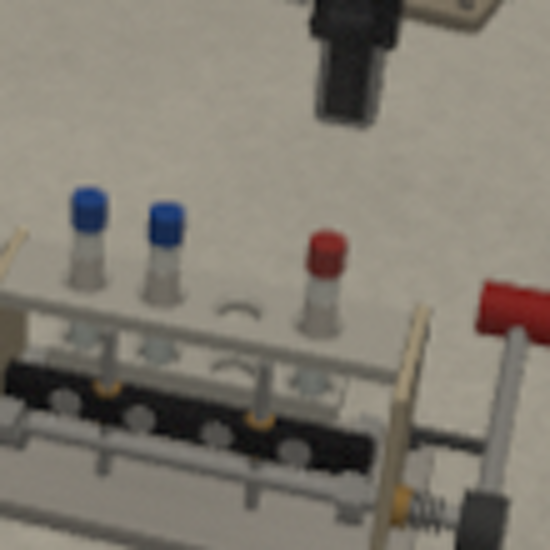

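The red tube is seated at the same height as the blue ones, upright and free. The lever grip is at wrist (156.1,101.4). Now I'll work out the lever geometry.

```bash
python3 - <<'E'
from h import *
w=grab("wrist")
print("redcap",plane(w,375/1.5,311/1.5,141).round(1))
g=plane(w,156.1,101.4,66);print("grip",g.round(1))
print("cheek outer top",plane(w,385/1.5,219/1.5,105).round(1), "hub",plane(w,407/1.5,155/1.5,40).round(1))
s=ctrl.read_state();print(s["qpos"].round(2))
togo(437.8,227.4,190,192.5)
E
python3 -m inch '{"travel":[[0.7,-0.8,0],[2.2,-2.4,0],[4,-4.5,0],[6,-6.6,0],[7.3,-8,0],[7.6,-8.4,0],[7.6,-8.4,0],[7.6,-8.4,0],[7.6,-8.4,0],[7.6,-8.4,0]],"twist":[-5,-12,-19,-26,-33,-40,-47,-54,-61,-68],"fingers":[5,6,7,7,7,7,7,7,7,7]}'
python3 -m inch '{"travel":[[0,0,0],[0,0,0],[0,0,0],[0,0,0],[0,0,0],[0,0,0],[0,0,0],[0,0,0],[0,0,0],[0,0,0]],"twist":[-7,-14,-21,-21.8,-21.8,-21.8,-21.8,-21.8,-21.8,-21.8],"fingers":[7,7,7,7,7,7,7,7,7,7]}'
python3 - <<'E'
from h import *
w=grab("wrist");save(w,"w11",k=1.5)
togo(437.8,227.4,190,192.5)
print(blobs(w,"red"),proj(w,[437.8,227.4,61]))
E
```

```text
redcap [536.4 171.4 141. ]
grip [435.9 225.7  66. ]
cheek outer top [532.8 212.1 105. ] hub [540.9 247.1  40. ]
[-0.11  0.55 -0.39  1.78  0.27  0.86 -0.39]
t=13.95 pos [536.  171.3 233.2] rot [180.    0.  102.7] F [-0.3  0.  -0. ] w 49.6 -> travel [ 7.63 -8.34  4.32] twist -89.8
clock: 14.78
eef_pos: [436.8, 226.7, 232.3]
tool_rot: [-3.141, -0.002, 2.986]
force: [0.2, -0.0, -0.8]
width: 70.3
clock: 15.62
eef_pos: [437.3, 227.1, 233.3]
tool_rot: [-3.141, 0.0, -2.923]
force: [0.9, 0.2, 0.3]
width: 70.0
t=15.67 pos [437.3 227.1 233.3] rot [-180.     0.  -167.5] F [-0.   0.2 -0.5] w 70.0 -> travel [-0.05  0.02  4.33] twist 0.0
[] (np.float64(250.33003130530741), np.float64(178.45085975865967))
```

View pics/w11.png

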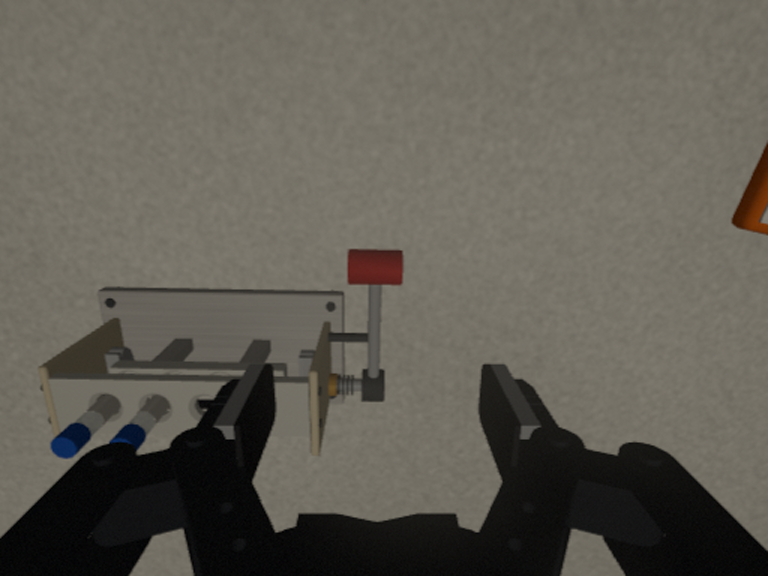

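Grip centre is at wrist (250.3,178), exactly where predicted for (437.8,227.4,61). Descending around it.

```bash
python3 -m inch '{"travel":[[-0.05,0,1],[-0.05,0,3],[-0.05,0,5.5],[-0.05,0,8],[-0.05,0,10.5],[-0.05,0,12.5],[-0.05,0,14],[-0.05,0,15.2],[-0.05,0,16],[-0.05,0,16.3]],"twist":[0,0,0,0,0,0,0,0,0,0],"fingers":[7,7,7,7,7,7,7,7,7,7]}'
python3 - <<'E'
from h import *
togo(437.8,227.4,70,192.5)
w=grab("wrist");save(w,"w12",k=1.5)
E
```

```text
clock: 16.5
eef_pos: [437.1, 226.9, 68.7]
tool_rot: [-3.141, -0.002, -2.923]
force: [-0.6, -0.2, 0.2]
width: 70.3
t=16.50 pos [437.1 226.9  68.7] rot [-1.800e+02 -1.000e-01 -1.674e+02] F [-0.6 -0.2  0.2] w 70.3 -> travel [-0.08  0.04 -0.13] twist 0.1
```

View pics/w12.png

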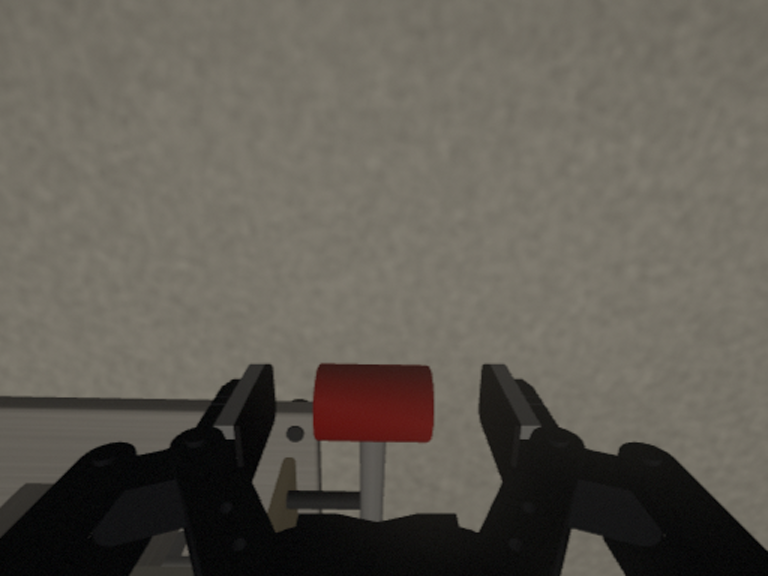

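```bash
python3 -m inch '{"travel":[[-0.05,0,0],[-0.05,0,0],[-0.05,0,0],[-0.05,0,0],[-0.05,0,0],[-0.05,0,0],[-0.05,0,0],[-0.05,0,0],[-0.05,0,0],[-0.05,0,0]],"twist":[0,0,0,0,0,0,0,0,0,0],"fingers":[6,5,4.5,4,3.7,3.5,3.4,3.3,3.3,3.3]}'
python3 - <<'E'
from h import *
togo(437.8,227.4,70,192.5)
w=grab("wrist");save(w,"w13",k=1.5)
E
```

```text
clock: 17.38
eef_pos: [438.7, 226.1, 70.4]
tool_rot: [-3.14, 0.0, -2.924]
force: [1.0, -5.7, 5.6]
width: 35.0
t=17.38 pos [438.7 226.1  70.4] rot [-179.9    0.  -167.5] F [ 1.  -5.7  5.6] w 35.0 -> travel [0.06 0.14 0.04] twist -0.0
```

View pics/w13.png

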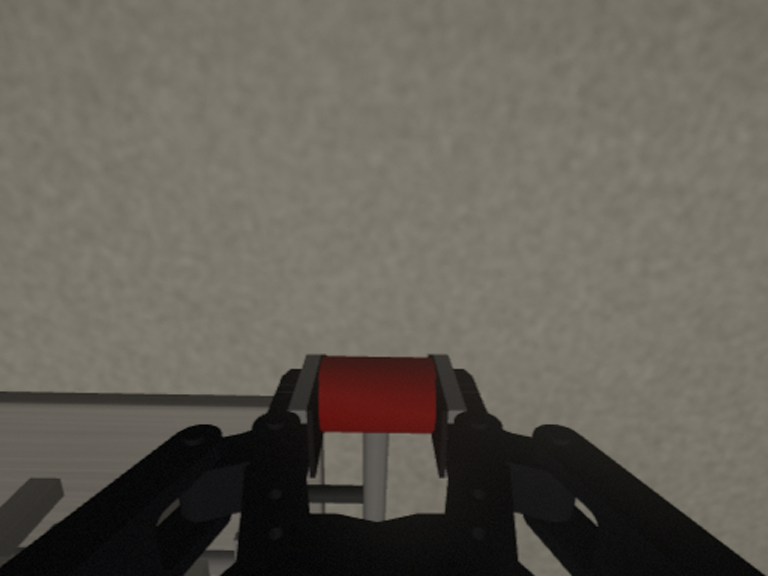

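Pinched squarely (width about 35 mm). I'll lead it round the arc in stages.

```bash
python3 -m inch '{"travel":[[-0.17,-0.05,-0.52],[-0.35,-0.1,-1.04],[-0.57,-0.1,-1.55],[-0.8,-0.1,-2.05],[-1.07,-0.1,-2.53],[-1.34,-0.1,-3.0],[-1.66,-0.1,-3.45],[-1.98,-0.1,-3.9],[-1.98,-0.1,-3.9],[-1.98,-0.1,-3.9]],"twist":[0,0,0,0,0,0,0,0,0,0],"fingers":[3.3,3.3,3.3,3.3,3.3,3.3,3.3,3.3,3.3,3.3]}'
python3 - <<'E'
from h import *
togo(437.8,227.4,70,192.5)
a=grab("scene");save(a,"sc14",(290,150,120,120),4.5)
w=grab("wrist");save(w,"w14",k=1.5)
E
```

```text
clock: 18.27
eef_pos: [458.6, 230.1, 109.3]
tool_rot: [-3.141, 0.001, -2.923]
force: [5.2, -3.0, -8.9]
width: 34.7
t=18.27 pos [458.6 230.1 109.3] rot [-180.     0.  -167.5] F [ 5.2 -3.  -8.9] w 34.7 -> travel [2.09 0.19 3.93] twist 0.0
```

View pics/sc14.png

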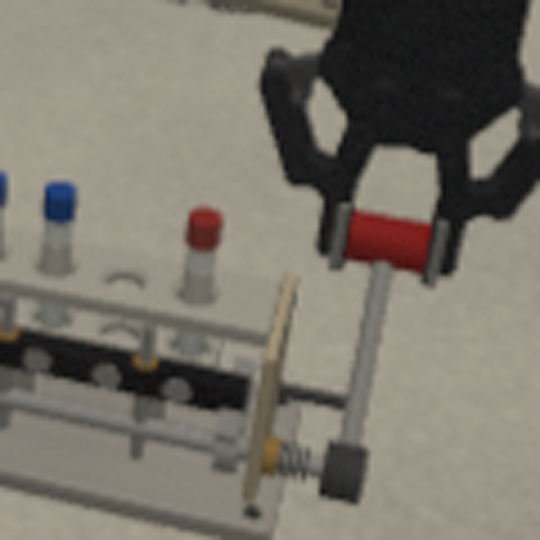

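View pics/w14.png

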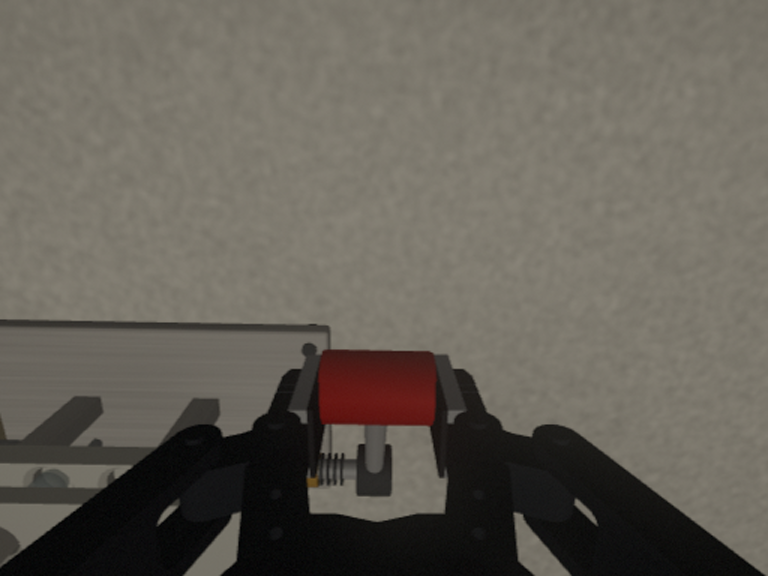

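The lever follows: it is at about 0.4 rad with low forces, and the finger clears the cheek. Continuing.

```bash
python3 -m inch '{"travel":[[-0.36,-0.05,-0.42],[-0.73,-0.05,-0.82],[-1.12,-0.05,-1.21],[-1.53,-0.05,-1.57],[-1.96,-0.05,-1.92],[-2.41,-0.05,-2.24],[-2.88,-0.05,-2.54],[-3.35,-0.05,-2.81],[-3.35,-0.05,-2.81],[-3.35,-0.05,-2.81]],"twist":[0,0,0,0,0,0,0,0,0,0],"fingers":[3.3,3.3,3.3,3.3,3.3,3.3,3.3,3.3,3.3,3.3]}'
python3 - <<'E'
from h import *
togo(437.8,227.4,70,192.5)
a=grab("scene");save(a,"sc15",(290,150,120,120),4.5)
E
```

```text
clock: 19.2
eef_pos: [490.5, 236.7, 137.4]
tool_rot: [-3.14, -0.0, -2.922]
force: [0.9, -5.7, -9.2]
width: 34.4
t=19.20 pos [490.5 236.7 137.4] rot [-179.9   -0.  -167.4] F [ 0.9 -5.7 -9.2] w 34.4 -> travel [5.35 0.25 6.75] twist 0.1
```

View pics/sc15.png

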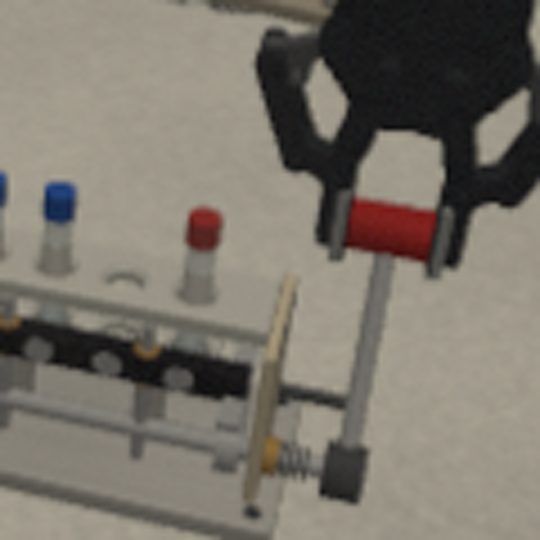

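```bash
python3 -m inch '{"travel":[[-0.49,-0.1,-0.25],[-0.99,-0.1,-0.48],[-1.5,-0.1,-0.68],[-2.02,-0.1,-0.86],[-2.55,-0.1,-1.01],[-3.08,-0.1,-1.13],[-3.62,-0.1,-1.23],[-4.17,-0.1,-1.29],[-4.72,-0.1,-1.34],[-5.27,-0.1,-1.35]],"twist":[0,0,0,0,0,0,0,0,0,0],"fingers":[3.3,3.3,3.3,3.3,3.3,3.3,3.3,3.3,3.3,3.3]}'
python3 -m inch '{"travel":[[0,0,0],[0,0,0],[0,0,0],[0,0,0],[0,0,0],[0,0,0],[0,0,0],[0,0,0],[0,0,0],[0,0,0]],"twist":[0,0,0,0,0,0,0,0,0,0],"fingers":[3.3,3.3,3.3,3.3,3.3,3.3,3.3,3.3,3.3,3.3]}'
python3 - <<'E'
from h import *
togo(541.3,250.3,150.5,192.5)
a=grab("scene");save(a,"sc16",(270,140,130,130),4.5);print(blobs(a,"red"))
b=grab("side");save(b,"si16",(180,60,130,140),4.2);print(blobs(b,"red"))
w=grab("wrist");save(w,"w16",k=1.5)
E
```

```text
clock: 20.08
eef_pos: [541.8, 247.1, 151.2]
tool_rot: [-3.14, -0.002, -2.923]
force: [-5.3, -6.5, -3.5]
width: 34.6
clock: 20.92
eef_pos: [542.4, 247.2, 151.2]
tool_rot: [-3.14, -0.0, -2.922]
force: [-2.9, -6.6, -6.3]
width: 34.2
t=20.92 pos [542.4 247.2 151.2] rot [-179.9   -0.  -167.4] F [-2.9 -6.6 -6.3] w 34.2 -> travel [0.04 0.32 0.07] twist 0.1
[([335.0, 198.1], [333, 197, 5, 3, 12]), ([375.5, 206.2], [366, 201, 20, 12, 163])]
[([243.1, 119.2], [241, 117, 6, 5, 19])]
```

View pics/sc16.png

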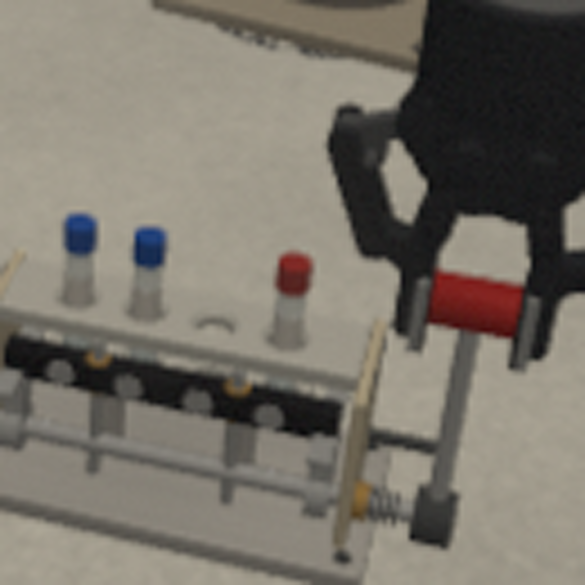

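View pics/si16.png

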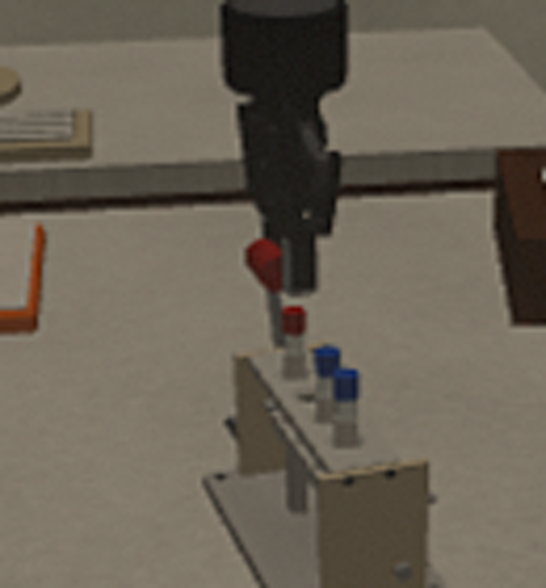

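View pics/w16.png

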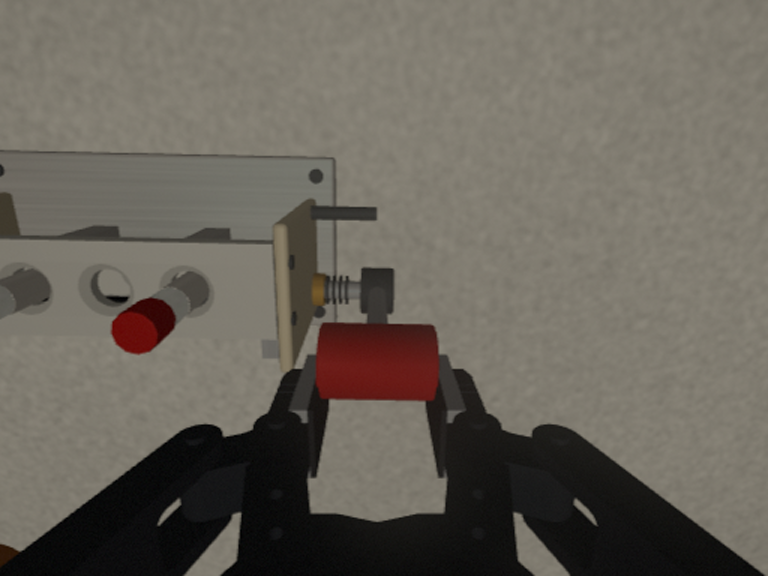

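In the side view the bar (243,119) sits left of the near finger. In the wrist view it has slid about 33 rows toward the robot within the pads, so it lags. I'll measure the actual lever angle.

```bash
python3 - <<'E'
from h import *
from scipy.optimize import brentq
w=grab("wrist");a=grab("scene");b=grab("side")
piv=np.array([541.3,250.3,32]);ex=np.array([np.cos(np.radians(12.5)),np.sin(np.radians(12.5)),0])
G=lambda t: piv+110*(-np.sin(1.3-t)*ex+np.cos(1.3-t)*np.array([0,0,1]))
for n,d,p,i in(("wrist",w,(377.5/1.5,361.5/1.5),1),("scene",a,(375.6,207),1),("side",b,(243.1,121.5),0)):
    for t in(0.9,1.0,1.1,1.2,1.3,1.4): print(n,t,np.round(proj(d,G(t)),1),end=" ")
    print("seen",np.round(p,1))
print(tri(a,(475/4.5+270,305/4.5+140),b,(266/4.2+180,266/4.2+60)),G(1.1))
hub=(377/1.5,290/1.5);print("hub",plane(w,*hub,42))
E
```

```text
wrist 0.9 [256.4 174.7] wrist 1.0 [256.4 198.2] wrist 1.1 [256.3 221.7] wrist 1.2 [256.2 244.2] wrist 1.3 [256.  265.1] wrist 1.4 [255.8 283.9] seen [251.7 241. ]
scene 0.9 [377.2 202. ] scene 1.0 [377.  203.4] scene 1.1 [376.8 205.4] scene 1.2 [376.4 208. ] scene 1.3 [376.  211.2] scene 1.4 [375.4 214.9] seen [375.6 207. ]
side 0.9 [232.9 126.8] side 1.0 [236.5 125. ] side 1.1 [240.2 123.5] side 1.2 [244.1 122.4] side 1.3 [247.9 121.7] side 1.4 [251.8 121.4] seen [243.1 121.5]
(array([528.3417236 , 245.82796151, 139.76566994]), np.float64(0.01625454811063432)) [519.96439182 245.57000954 139.80732356]
hub [537.91392801 247.23088992  42.        ]
```

All three views agree on about 1.18 rad. I'll tighten the grip and go about 12 mm further.

```bash
python3 -m inch '{"travel":[[0,0,0],[0,0,0],[-0.2,0,0],[-0.4,0,-0.03],[-0.6,0,-0.05],[-0.8,0,-0.05],[-1.0,0,-0.05],[-1.2,0,-0.05],[-1.2,0,-0.05],[-1.2,0,-0.05]],"twist":[0,0,0,0,0,0,0,0,0,0],"fingers":[3.0,2.8,2.8,2.8,2.8,2.8,2.8,2.8,2.8,2.8]}'
python3 - <<'E'
from h import *
togo(541.3,250.3,150.5,192.5)
w=grab("wrist");a=grab("scene");b=grab("side")
save(a,"sc17",(270,140,130,130),4.5);save(b,"si17",(180,60,130,140),4.2);save(w,"w17",k=1.5)
piv=np.array([541.3,250.3,32]);ex=np.array([np.cos(np.radians(12.5)),np.sin(np.radians(12.5)),0])
G=lambda t: piv+110*(-np.sin(1.3-t)*ex+np.cos(1.3-t)*np.array([0,0,1]))
for n,d in(("wrist",w),("scene",a),("side",b)):
    for t in(1.1,1.2,1.3,1.4): print(n,t,np.round(proj(d,G(t)),1),end=" ")
    print(blobs(d,"red"))
E
```

```text
clock: 22.05
eef_pos: [553.3, 249.5, 151.1]
tool_rot: [-3.14, -0.003, -2.923]
force: [-5.1, -6.0, -8.5]
width: 34.6
t=22.05 pos [553.3 249.5 151.1] rot [-179.9   -0.2 -167.5] F [-5.1 -6.  -8.5] w 34.6 -> travel [1.15 0.34 0.06] twist 0.0
wrist 1.1 [256.9 199.3] wrist 1.2 [256.8 222.7] wrist 1.3 [256.7 244.6] wrist 1.4 [256.5 264.4] [([85.6, 199.3], [71, 185, 31, 29, 682]), ([250.3, 246.8], [211, 228, 81, 37, 2612])]
scene 1.1 [376.8 205.4] scene 1.2 [376.4 208. ] scene 1.3 [376.  211.2] scene 1.4 [375.4 214.9] [([334.9, 198.1], [333, 197, 5, 3, 12]), ([375.1, 208.8], [366, 204, 20, 11, 163])]
side 1.1 [240.2 123.5] side 1.2 [244.1 122.4] side 1.3 [247.9 121.7] side 1.4 [251.8 121.4] [([246.6, 118.5], [244, 117, 6, 4, 17]), ([249.5, 133.5], [248, 133, 4, 2, 8])]
```

View pics/w17.png

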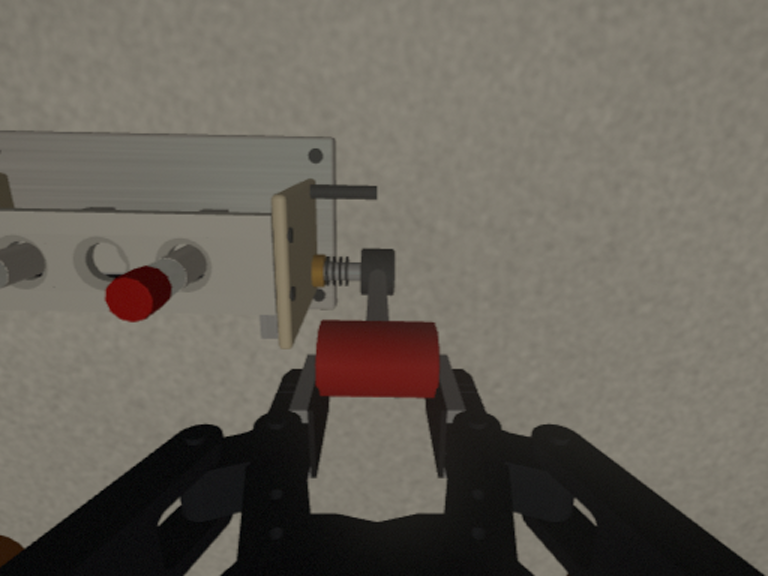

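View pics/si17.png

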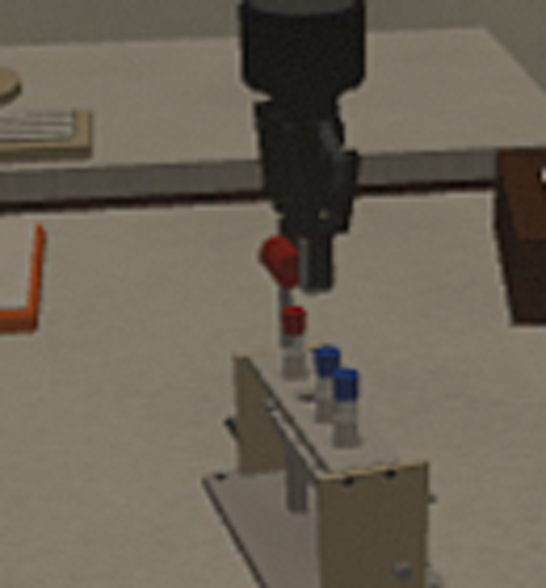

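View pics/sc17.png

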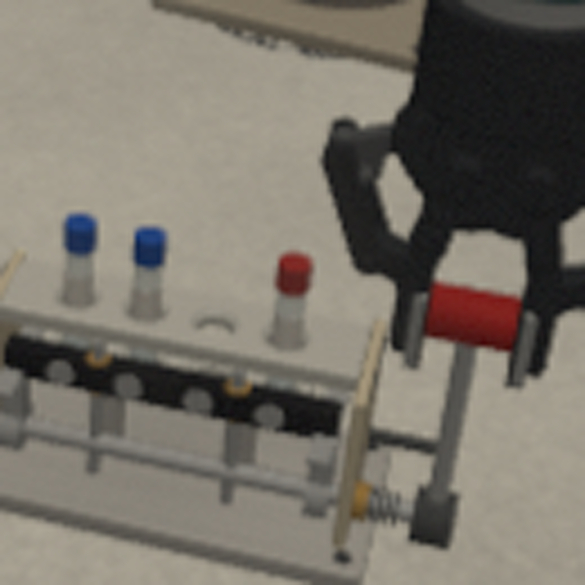

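The lever reads about 1.28 (wrist), 1.26 (scene) and 1.29 (side) rad, all inside the 1.14–1.46 band, and the bar is up. I'll hold for a while to check for creep and look at the bystander tubes.

```bash
for i in 1; do python3 -m inch '{"travel":[[-0.1,0,0],[-0.1,0,0],[-0.1,0,0],[-0.1,0,0],[-0.1,0,0],[-0.1,0,0],[-0.1,0,0],[-0.1,0,0],[-0.1,0,0],[-0.1,0,0]],"twist":[0,0,0,0,0,0,0,0,0,0],"fingers":[2.8,2.8,2.8,2.8,2.8,2.8,2.8,2.8,2.8,2.8]}'; done
python3 -m inch '{"travel":[[0,0,0],[0,0,0],[0,0,0],[0,0,0],[0,0,0],[0,0,0],[0,0,0],[0,0,0],[0,0,0],[0,0,0]],"twist":[0,0,0,0,0,0,0,0,0,0],"fingers":[2.8,2.8,2.8,2.8,2.8,2.8,2.8,2.8,2.8,2.8]}'
python3 - <<'E'
from h import *
w=grab("wrist");a=grab("scene");b=grab("side")
save(a,"sc18",(165,130,240,140),3.3)
piv=np.array([541.3,250.3,32]);ex=np.array([np.cos(np.radians(12.5)),np.sin(np.radians(12.5)),0])
G=lambda t: piv+110*(-np.sin(1.3-t)*ex+np.cos(1.3-t)*np.array([0,0,1]))
for t in(1.2,1.3,1.4): print(t,np.round(proj(w,G(t)),1))
print(blobs(w,"red"),blobs(b,"red"),blobs(a,"blue"))
E
```

```text
clock: 23.03
eef_pos: [554.0, 249.6, 151.1]
tool_rot: [-3.14, -0.003, -2.923]
force: [-5.0, -6.2, -9.1]
width: 34.6
clock: 23.87
eef_pos: [554.0, 249.6, 151.0]
tool_rot: [-3.14, -0.003, -2.923]
force: [-3.8, -4.7, -8.8]
width: 34.4
1.2 [256.8 221.3]
1.3 [256.7 243.3]
1.4 [256.5 263.2]
[([85.3, 197.8], [70, 184, 31, 29, 685]), ([250.3, 246.8], [211, 228, 81, 37, 2612])] [([247.2, 118.6], [245, 117, 6, 4, 19])] [([287.6, 189.6], [285, 188, 6, 4, 20]), ([302.7, 192.5], [300, 191, 6, 4, 20])]
```

View pics/sc18.png

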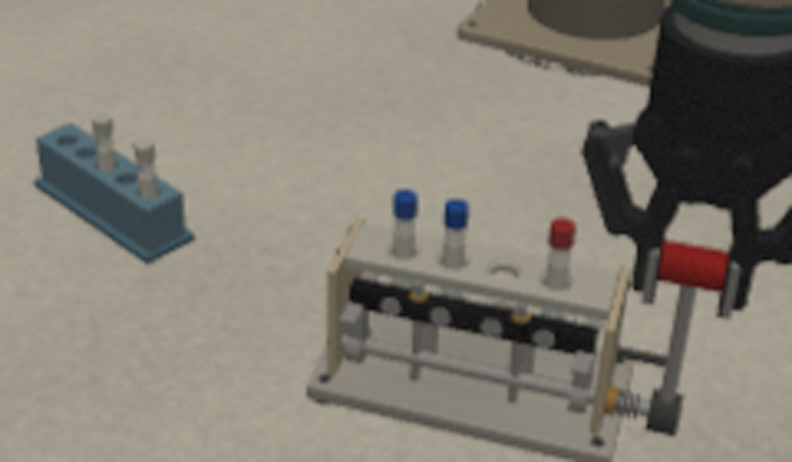

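Everything is steady: the bar is fixed in the pads (blob identical across two calls), the lever is at about 1.28 rad, all bystander tubes are in place, and the red tube is seated and free. Handing in.

```bash
python3 -c "
from cell import ctrl
print(ctrl.finish_job())"
```

```text
the job is handed in; nothing more can be done
None
```

I handed the job in at about 24 s of the 58 s allowed. The red-capped tube is in place4 and the lever is still held near its highest lift. The interface reports no verdict, so these are my own checks.

- **Red tube:** I gripped it by the cap with the fingers set only about 1 mm under its width. I lowered it into place4 until it touched the floor: +5 N, at the height predicted for full seating. After release, the pictures show it upright, at the same height as the blue tubes and clear of the fingers. There is no force reading at the fingers, so I could not confirm the grip was under 40 N.
- **Lever:** On the first pass the bar slid in the pads and the lever stopped near 1.18 rad. I tightened the grip and moved on about 13 mm. Before the last 1 mm the three cameras read 1.28, 1.26 and 1.29 rad, against a target of 1.30 and a limit of 1.14 to 1.46. The pivot estimate adds about 0.03 rad of uncertainty. The wrist view showed no creep over the last 1.7 s of holding.
- **Magnet bar:** I did not measure its height directly. The pictures show it raised, and those lever angles put it at about 20.5 mm.
- **Other tubes:** The blue caps moved by less than 1 pixel in the scene image, and the white ones look unmoved in the last picture.

One minor disagreement: the bar sits several mm off-centre in the pads, toward the robot, but it was steady. A few newtons (about 4 to 9 per axis) still act on the tool while it holds the lever.

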